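# Set the card press's depth stop by feel

## Task

Press the blue card press's lever gently down on its black pad until the resistance clearly firms up, hold it there with a firm but light push (about 10 to 15 N) for a second or so, then let the lever come fully back up. The red pointer stays where the lever's travel took it: without touching the pointer, move the yellow depth-stop slide along the rail until its black line is level with the pointer, and let go. Leave everything else on the table undisturbed.

Things in the scene. Friction and masses are not known exactly. Their poses are not given: they have to be found in the camera images.
- press: Blue hand-lever card press, fixed to the table. Origin: on the table, under the middle of its base plate (260 x 110 mm, 12 mm thick). Its x axis points from the lever's free end to the head (at yaw 0 away from the robot), y to the left, z up. Blue head: x from -45 to +107 mm, y within 41 mm, 180 mm high.
- lever (a joint): Lever angle, rad: 0 = fully up (sprung), grows as it is pressed down. Hinge along press y at press x = +80, z = 130 mm. At 0 it slopes up 0.18 rad to its free end. At the pad it first yields softly (1 to 5 N); somewhere from 0.10 to 0.29 rad (25 to 70 mm of pad travel, hidden, differs each time) it firms up to about 1.5 N per further mm.
- lever_pad (a point): Black rubber pad on top of the lever's free end, 46 mm along the lever, 36 mm wide, 12 mm thick. This point: centre of its top face, 240 mm from the hinge, about 190 mm above the table when the lever is up; the top slopes with the lever. Pressed, it swings down about the hinge (about 5 mm of sideways drift).
- rail_zero (a point): Zero of the gauge, on top of the silver gauge rail, mid-width, 40 mm above the table, at press x = +20, y = -130 mm. The rail runs along press x, 44 mm wide, from press x = -135 to +65 mm, with black ticks every 10 mm from zero towards -x. A grey box 67 mm high covers its +x end beyond press x = +33 mm.
- rider: Red drag pointer on the rail's inner lane (press y = -118 mm), 12 x 12 mm, 8 mm high. Origin: centre of its underside, on the rail top; axes as the press's. Pressing the lever drags it from the zero towards press -x, 300 mm per rad of lever; it stays at the farthest point when the lever comes back up.
- slide: Yellow depth-stop slide on the rail's outer lane (press y = -142 mm). Foot 30 mm along the rail x 18 x 10 mm high; on it a tab 24 mm along the rail, 16 mm across, its top 44 mm above the rail, black line at mid-length. Origin: centre of the underside, on the rail top; axes as the press's. Slides along press x from -120 to +20 mm, friction 2 N, passing beside the pointer; starts near -x.
- tape: bystander: roll of clear tape lying flat, 90 mm across, 20 mm high
- paint_jar: bystander: small green paint jar, 56 mm across, 60 mm high
- tumbler: bystander: glass tumbler, 72 mm across, 140 mm high
- brush: bystander: paint brush lying flat, 190 mm long
- egg_tray: bystander: piece of grey-brown egg carton, 160 x 110 mm, 47 mm high
- scissors: bystander: scissors with blue handles lying flat, 165 mm long
- drink_bottle: bystander: white drinking bottle, 70 mm across, 190 mm high

How it is judged:
On the way, in this order (a step that is already met when the one before it is completed fails the run):
1. the lever is held pressed on its pad against the firm resistance, with 8 to 20 N (contact force between anything else and lever_c1 between 8 and 20 N and value of joint lever above 0.06 rad), for 0.6 s.
2. the lever has come back up and the red pointer keeps the travel (value of joint lever below 0.03 rad and x of rider in the frame of press below 0 m), for 0.2 s.
At the end, for the whole second after the job is handed in: The lever is back up (below 0.03 rad), the red pointer stands where the press stroke took it (at least 20 mm of travel), and the yellow slide, released and at rest, has its line level with the pointer within 4 mm along the rail (all of step 2 and x of slide in the frame of rider between -0.004 and 0.004 m and linear speed of slide below 0.005 m/s and contact force between the fingers and slide below 0.2 N); the robot touches nothing.
It fails at once if the lever pad is pressed with more than 25 N (contact force between anything else and lever_c1 above 25 N).
It fails at once if the fingers or arm push the red pointer (contact force between any of the fingers, the arm and rider above 0.5 N).
It fails at once if a bystander is moved by more than 30 mm (distance of any of tape, paint_jar, tumbler, brush, egg_tray, scissors, drink_bottle from where it was at the start of the episode above 0.03 m).
It also fails if it takes over 54 s, if anything falls off the work surface, if the arm or the gripper's body presses on something with over 40 N, if the wrist force passes 120 N, or if a joint passes its speed limit or range.

## Robot

A 6-joint arm with a two-finger parallel gripper is mounted at the origin on the work surface. World frame = base frame: x ahead of the robot, y to its left, z up, the work surface at z = 0. Lengths are in m, angles in rad, forces in N, time in s.
With the tool pointing down it reaches from about 0.25 to 0.725 m from the base axis. Payload 4 kg.
Tool frame: the origin (TCP) lies midway between the tips of the shut fingers; the grasp point (between the pads) lies pinch_z behind it (pinch_z is the distance from the TCP to the grasp point, in m); z points along the fingers, y is the direction in which the jaws open and shut (so a half turn about z gives the same grasp; the last joint's range is limited). The gripper opens to 85 mm and grips with 20 to 120 N. Pads are 22 mm wide; open, the fingers measure 114 mm over their backs; the gripper's body (76 mm by 85 mm) begins 54 mm behind the grasp point. The pads swing forward as they close: fully open they stand 13 mm farther back than shut.
Start: joints at [1.221, 0.241, 0.005, 1.335, 0, 1.571], TCP at [0.171, 0.47, 0.231] pointing down, gripper open.
Joint ranges: [-2.72, 2.72], [-1.05, 1.87], [-1.09, 1.28], [-1.99, 2.15], [-1.42, 1.44], [-3.14, 3.14]. Speed limits (rad/s): [2.79, 2.79, 3.14, 3.14, 3.14, 3.14].

## Interface

Orientations are given as a unit quaternion [x, y, z, w].
In Python, from workcell import * gives the robot as it stands.
- The arm moves only by the tool move_arm, never from a script. Its argument "motion" is a list of rows, each a list of 3 entries, a list of its own where there are three numbers: the finger opening in mm, from 0 to 85.4, then the shift along the tool's x, y, z in units of 50 mm (1.0 is 50 mm), then the turn about the tool's z in units of 6 degrees (1.0 is 6 degrees). In form: [[claw, [dx, dy, dz], roll], ...]. A call has exactly 10 rows; each row is the pose to reach, as a shift and turn from the pose commanded when the call began, along the tool's axes at that moment; what a row does not reach only later rows make up. A row lasts 1/10 s, in which the tool goes at most 50 mm and 8.59 degrees, less where a joint would pass 70% of its speed; a pose out of reach is approached as far as the arm can. A call with a gripper value outside its range is refused whole. The fingers move at their own pace and stop on an object; the grip force is fixed at half the most. Time passes only in rows, so rows that repeat a pose let the fingers close, or fill a call up. It gives the time, the measured TCP pose, the force and the opening at its end, in the units of the state.
- get_obs(): the state, without advancing time (a new reading comes with each control period).
- camera(name): name is "scene" or "top" or "wrist"; returns a dict with "color" (420x560x3 uint8, red, green, blue), "fx", "fy", "cx", "cy" (pixels), "rvec" (rotation vector, rad) and "tvec" (3), from world to camera coordinates, as OpenCV has them; the wrist camera has in their place "mount" (4x4, takes a point from camera to tool coordinates, whose origin is the TCP and whose axes are the flange's). Camera axes: x right, y down, z forward; pixel columns grow to the right and rows downward; lengths in m; the calibration is good to about 2 mm. A picture is of the moment at which its call begins: read the wrist's pose just before it. There is no depth.
- job_done(): hands the job in, once; it reports no verdict.
The state is a dict: "clock": time; "joint_pos": joint angles; "joint_vel": joint speeds; "tau": joint torques, N m; "eef_pos": TCP position; "tool_rot": TCP orientation; "ft_force": force on the tool from outside, world axes, zero at the start; "ft_torque": the same for the moment, N m; "grip_width": finger opening in m.
Only numpy, scipy, OpenCV 4.12 (cv2) and the standard library are available. Lean on these libraries where they do the work, as an engineer would, in place of code of your own. Each camera call takes 0.05 s, during which the arm holds its last target.

## Working session

There is one attempt and no reset: what is moved stays moved. The work goes in short steps, Python scripts to look and compute and a tool call to move; the robot and the scene stay as the last step left them, time stands still between calls to the robot, and variables do not carry over. Pictures are saved under pics/ and viewed, and the job is handed in when it is done.

Besides the shell and the picture viewer there is one more tool, called after ">>>" as a command line: name --argument value ..., lists and objects as JSON in quotes. move_arm: Moves the arm, as the interface text tells. Its arguments: {"type":"object","properties":{"motion":{"type":"array","items":{"type":"array"}}},"required":["motion"]}

```bash
mkdir -p pics
python3 - <<'E'
from workcell import *
import cv2
o=get_obs(); print(o)
for n in ["scene","top","wrist"]:
    c=camera(n); cv2.imwrite(f"pics/{n}0.png",c["color"][:,:,::-1]); print(n,{k:v for k,v in c.items() if k!="color"})
E
```

```text
{'clock': 0.0, 'joint_pos': array([1.22100662e+00, 2.41423925e-01, 3.74008045e-03, 1.33517908e+00,
       2.11900592e-06, 1.57078662e+00]), 'joint_vel': array([-0.0006468 , -0.00039928,  0.001052  , -0.00054947, -0.0009735 ,
        0.00112108]), 'tau': array([-4.85381988e-04, -3.72318399e+01,  2.52407330e+01,  1.68748229e-02,
       -7.56035865e-05,  4.24203307e-06]), 'eef_pos': array([0.17113831, 0.46914362, 0.23041352]), 'tool_rot': array([ 1.73999722e-01,  9.84745159e-01, -1.01735042e-03, -1.80847016e-04]), 'ft_force': array([-0.09018574,  0.65648442, -0.29306461]), 'ft_torque': array([ 0.02146926,  0.06848387, -0.03459171]), 'grip_width': 0.08522163262901936}
scene {'fx': 447.92361670320463, 'fy': 447.92361670320463, 'cx': 278.2024674990658, 'cy': 218.69956968520097, 'rvec': array([ 2.16129203,  0.83387363, -0.37514542]), 'tvec': array([-0.38893163, -0.11136629,  1.5050641 ])}
top {'fx': 394.8273304622187, 'fy': 394.8273304622187, 'cx': 281.06698453252807, 'cy': 208.49857769561044, 'rvec': array([ 2.15008189, -2.16011219,  0.12238245]), 'tvec': array([0.00333397, 0.5476414 , 1.22260979])}
wrist {'fx': 356.69868057543005, 'fy': 356.69868057543005, 'cx': 276.66850657358594, 'cy': 205.7208144901038, 'mount': array([[-4.12353460e-04, -9.53163301e-01, -3.02455869e-01,
         7.79390967e-02],
       [ 9.99999855e-01, -2.87941484e-04, -4.55928150e-04,
        -2.79469626e-04],
       [ 3.47484389e-04, -3.02456013e-01,  9.53163281e-01,
        -1.42278963e-01],
       [ 0.00000000e+00,  0.00000000e+00,  0.00000000e+00,
         1.00000000e+00]])}
```

View pics/scene0.png

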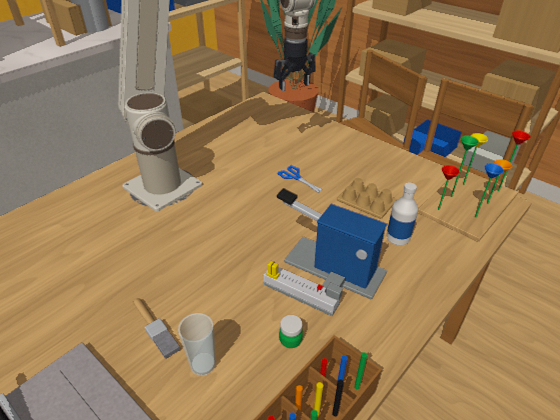

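View pics/top0.png

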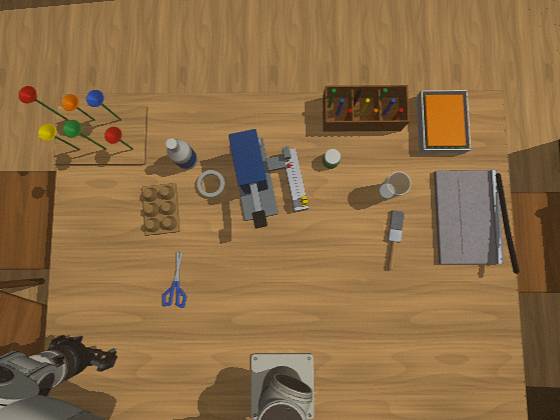

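View pics/wrist0.png

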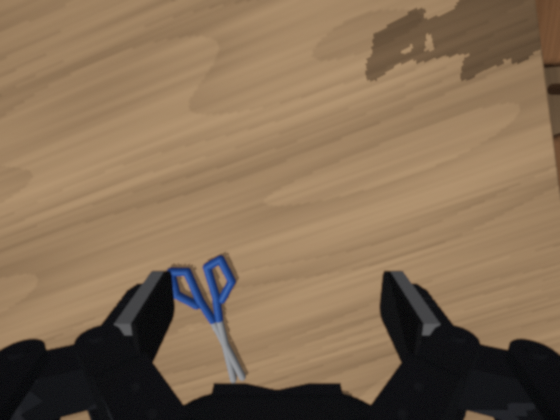

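Scene view: the press head is at (350,245), the pad at (287,197) and the rail with the yellow slide at (272,268). The top view shows the pad at (260,218), the red pointer near (290,165) and the yellow slide at (303,200). Next I'll zoom in on both.

```bash
cat > h.py <<'E'
import numpy as np, cv2
def ray(c,u,v):
    R=cv2.Rodrigues(np.array(c["rvec"]))[0]; t=np.array(c["tvec"])
    d=R.T@np.array([(u-c["cx"])/c["fx"],(v-c["cy"])/c["fy"],1]); return -R.T@t, d
def onz(c,u,v,z):
    o,d=ray(c,u,v); return o+d*(z-o[2])/d[2]
def tri(a,b):
    (o1,d1),(o2,d2)=a,b
    s=np.linalg.lstsq(np.c_[d1,-d2],o2-o1,rcond=None)[0]
    p,q=o1+s[0]*d1,o2+s[1]*d2; return (p+q)/2,np.linalg.norm(p-q)
def wcam(c,o):
    from scipy.spatial.transform import Rotation as Ro
    T=np.eye(4);T[:3,:3]=Ro.from_quat(o["tool_rot"]).as_matrix();T[:3,3]=o["eef_pos"]
    M=np.linalg.inv(T@c["mount"]); c=dict(c); c["rvec"]=cv2.Rodrigues(M[:3,:3])[0].ravel(); c["tvec"]=M[:3,3]; return c
E
python3 - <<'E'
import cv2
t=cv2.imread("pics/top0.png")[115:240,200:340]; s=cv2.imread("pics/scene0.png")[170:320,255:405]
cv2.imwrite("pics/topz.png",cv2.resize(t,None,fx=4.6,fy=4.6,interpolation=cv2.INTER_CUBIC))
cv2.imwrite("pics/scz.png",cv2.resize(s,None,fx=4,fy=4,interpolation=cv2.INTER_CUBIC))
E
```

```text
(no output)
```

View pics/topz.png

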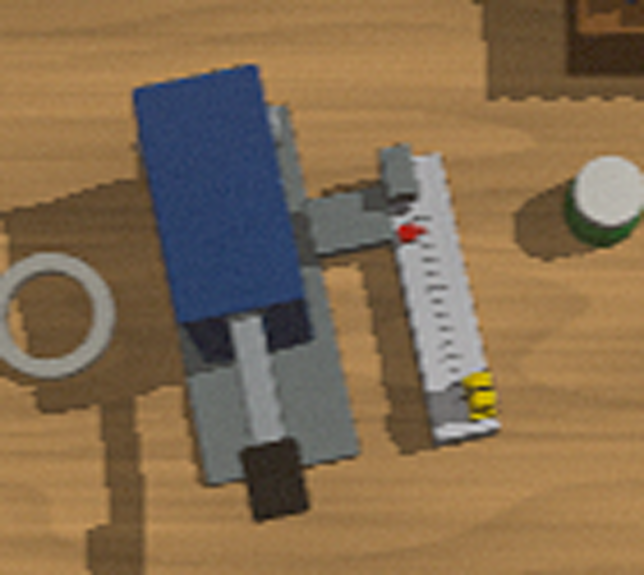

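View pics/scz.png

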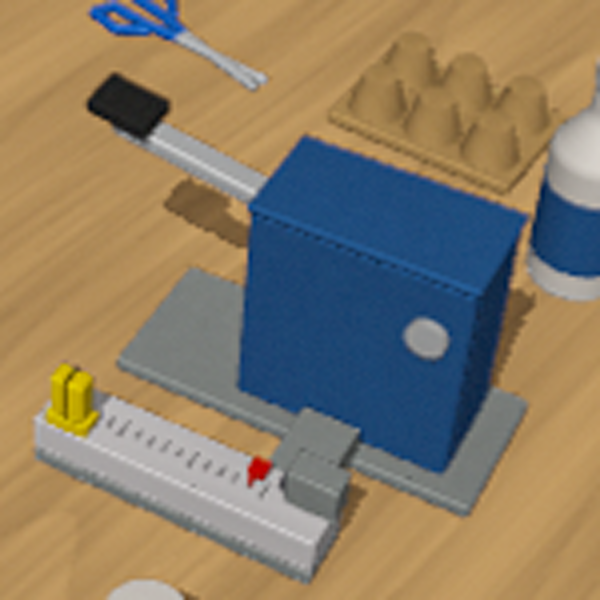

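The top zoom shows the blue head's top corners at (133,90), (258,66), (303,298) and (180,322), with the pad centred near (275,478). The scene zoom shows the slide at (72,400) and the red pointer at (258,470).

Run:
```python
from workcell import *
from h import *
c=camera("top")
Z=lambda u,v:((u+.5)/4.6+200-.5,(v+.5)/4.6+115-.5)
cor=[(133,90),(258,66),(303,298),(180,322)]
W=np.array([onz(c,*Z(*p),.18)[:2] for p in cor])
L=np.array([[.107,.041],[.107,-.041],[-.045,-.041],[-.045,.041]])
a=L-L.mean(0); b=W-W.mean(0); print(W)
th=np.arctan2((a[:,0]*b[:,1]-a[:,1]*b[:,0]).sum(),(a*b).sum()); R=np.array([[np.cos(th),-np.sin(th)],[np.sin(th),np.cos(th)]])
p=W.mean(0)-R@L.mean(0); print("head",th,p, np.abs((L@R.T+p)-W).max())
B=np.array([onz(c,*Z(*q),.012)[:2] for q in [(207,485),(357,457)]]); print("plate corners",B,(B-p)@R)
P=[onz(c,*Z(*q),.19)[:2] for q in [(240,450),(298,437),(310,510),(253,521)]]; print("pad",np.mean(P,0),(np.mean(P,0)-p)@R)
s=camera("scene"); S=lambda u,v:((u+.5)/4+255-.5,(v+.5)/4+170-.5)
print("slide z.05",[(onz(s,*S(72,422),.05)[:2]-p)@R])
for (u,v),n in [((408,233),'rider')]: print(n,(onz(c,*Z(u,v),.048)[:2]-p)@R)
for x,y,n in [(-.16,0,'pad'),(.02,-.13,'zero'),(-.135,-.13,'railend')]: print(n,p+R@[x,y])
x,e=tri(ray(c,*Z(275,480)),ray(s,*S(127,103)));print("padtri",x,e,(x[:2]-p)@R)
```

```text
[[0.74584456 0.14986862]
 [0.76080333 0.07173995]
 [0.61305053 0.04347743]
 [0.59847846 0.11916142]]
head 0.19556762494601815 [0.64913516 0.09003783] 0.002402585580344438
plate corners [[0.51333149 0.11872361]
 [0.53255034 0.01345607]] [[-0.12764059  0.05452879]
 [-0.12924404 -0.05246677]]
pad [0.49998634 0.05967414] [-0.15220604 -0.00080179]
slide z.05 [array([-0.10491254, -0.15056279])]
rider [ 0.01271392 -0.11771067]
pad [0.49218515 0.05894609]
zero [ 0.69401594 -0.03359758]
railend [ 0.54197063 -0.0637177 ]
padtri [0.49934091 0.05943841 0.18746416] 0.0015067614346240385 [-0.15288498 -0.00090759]
```

>>> move_arm --motion '[[0,[-0.5,-0.3,-0.3],1],[0,[-1.1,-0.7,-0.6],2],[0,[-1.8,-1.1,-0.6],3],[0,[-2.5,-1.5,-0.6],4],[0,[-3.2,-2.0,-0.6],5],[0,[-3.9,-2.4,-0.6],6],[0,[-4.6,-2.8,-0.6],7],[0,[-5.3,-3.3,-0.6],8],[0,[-6.0,-3.7,-0.6],9],[0,[-6.5,-4.0,-0.6],9.8]]'

```text
clock: 1.25
eef_pos: [0.4093, 0.1685, 0.2613]
tool_rot: [0.637, 0.771, 0.0, 0.0]
ft_force: [0.2, 1.3, 0.1]
grip_width: -0.0003
```

```bash
cat > st.py <<'E'
from workcell import *
from h import *
from scipy.spatial.transform import Rotation as Ro
import workcell
R=lambda o:Ro.from_quat(o["tool_rot"]).as_matrix()
if __name__=="__main__":
    o=get_obs(); print(o["clock"],o["eef_pos"],o["grip_width"],o["ft_force"]); print(R(o).round(3)); print("yaw tooly",np.arctan2(R(o)[1,1],R(o)[0,1]),o["joint_pos"].round(3))
    t=np.array([.497,.060,.21]); print("to pad units",R(o).T@(t-o["eef_pos"])/.05)
E
python3 st.py; python3 -c "
import workcell;print([x for x in dir(workcell) if x[0]!='_'],getattr(workcell,'pinch_z',None))"
```

```text
1.25 [0.40927212 0.16846241 0.26134668] -0.0002776722733246486 [0.17227913 1.34741508 0.10361104]
[[-0.188  0.982  0.   ]
 [ 0.982  0.188 -0.   ]
 [-0.     0.    -1.   ]]
yaw tooly 0.18913375650949693 [ 0.391  0.114 -0.072  1.384 -0.     1.772]
to pad units [-2.46015678  1.3149773   1.02818577]
['Unreachable', 'camera', 'get_obs', 'job_done', 'pinch_z'] 0.0187
```

>>> move_arm --motion '[[0,[-0.4,0.2,0],0],[0,[-0.9,0.4,0],0],[0,[-1.4,0.7,0],0],[0,[-1.9,1.0,0.2],0],[0,[-2.4,1.25,0.4],0],[0,[-2.46,1.3,0.6],0],[0,[-2.46,1.3,0.8],0],[0,[-2.46,1.3,0.9],0],[0,[-2.46,1.3,0.9],0],[0,[-2.46,1.3,0.9],0]]'

```text
clock: 2.25
eef_pos: [0.4953, 0.0632, 0.2166]
tool_rot: [0.634, 0.773, 0.0, 0.0]
ft_force: [0.5, 0.2, 0.1]
grip_width: 0.0004
```

Run:
```python
from st import *
o=get_obs(); c=camera("wrist"); cv2.imwrite("pics/w1.png",c["color"][:,:,::-1]); print(o["clock"],o["eef_pos"],o["ft_force"])
s=camera("scene"); cv2.imwrite("pics/s1.png",cv2.resize(s["color"][130:330,230:430,::-1],None,fx=3,fy=3))
```

```text
2.25 [0.49533767 0.0631614  0.21664573] [0.54163545 0.18059215 0.10762003]
```

View pics/w1.png

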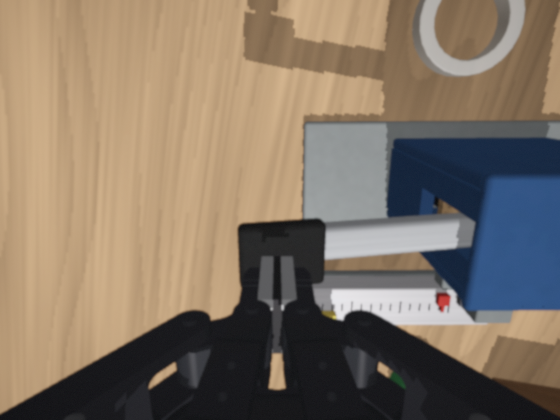

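View pics/s1.png

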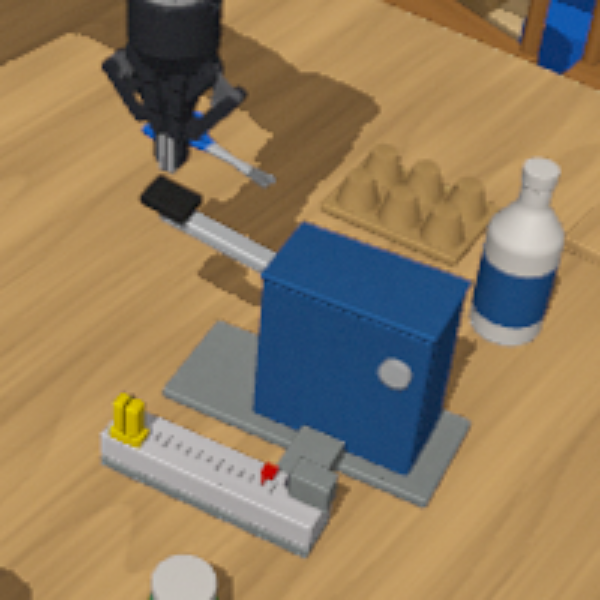

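The wrist view shows the shut fingertips (275,270) over the pad (280,250). The scene view confirms the tips are above the pad. Now I'll descend slowly.

>>> move_arm --motion '[[0,[0,0,0.15],0],[0,[0,0,0.3],0],[0,[0,0,0.4],0],[0,[0,0,0.5],0],[0,[0,0,0.6],0],[0,[0,0,0.7],0],[0,[0,0,0.8],0],[0,[0,0,0.9],0],[0,[0,0,0.95],0],[0,[0,0,0.95],0]]'

```text
clock: 3.35
eef_pos: [0.4955, 0.0623, 0.1683]
tool_rot: [0.635, 0.772, -0.0, -0.0]
ft_force: [-2.8, -0.4, 2.6]
grip_width: -0.0
```

>>> move_arm --motion '[[0,[0,0,0.02],0],[0,[0,0,0.04],0],[0,[0,0,0.06],0],[0,[0,0,0.08],0],[0,[0,0,0.1],0],[0,[0,0,0.12],0],[0,[0,0,0.14],0],[0,[0,0,0.16],0],[0,[0,0,0.16],0],[0,[0,0,0.16],0]]'

```text
clock: 4.35
eef_pos: [0.4957, 0.0624, 0.1607]
tool_rot: [0.635, 0.773, 0.0, -0.0]
ft_force: [-2.6, -0.3, 2.7]
grip_width: -0.0001
```

>>> move_arm --motion '[[0,[0,0,0.02],0],[0,[0,0,0.04],0],[0,[0,0,0.06],0],[0,[0,0,0.08],0],[0,[0,0,0.1],0],[0,[0,0,0.12],0],[0,[0,0,0.14],0],[0,[0,0,0.16],0],[0,[0,0,0.16],0],[0,[0,0,0.16],0]]'

```text
clock: 5.35
eef_pos: [0.4952, 0.0623, 0.1537]
tool_rot: [0.635, 0.772, -0.0, -0.0]
ft_force: [-5.6, -0.8, 10.8]
grip_width: 0.0002
```

Force rose from about 2.7 N to 10.8 N vertical (12 N total) over the last 7 mm, so the resistance has firmed up. I'll hold here.

>>> move_arm --motion '[[0,[0,0,0.02],0],[0,[0,0,0.02],0],[0,[0,0,0.02],0],[0,[0,0,0.02],0],[0,[0,0,0.02],0],[0,[0,0,0.02],0],[0,[0,0,0.02],0],[0,[0,0,0.02],0],[0,[0,0,0.02],0],[0,[0,0,0.02],0]]'

```text
clock: 6.35
eef_pos: [0.4951, 0.0622, 0.1527]
tool_rot: [0.635, 0.772, -0.0, -0.0]
ft_force: [-6.5, -0.3, 12.5]
grip_width: -0.0001
```

>>> move_arm --motion '[[0,[0,0,0],0],[0,[0,0,0],0],[0,[0,0,0],0],[0,[0,0,0],0],[0,[0,0,0],0],[0,[0,0,0],0],[0,[0,0,0],0],[0,[0,0,0],0],[0,[0,0,0],0],[0,[0,0,0],0]]'

```text
clock: 7.35
eef_pos: [0.4951, 0.0623, 0.1527]
tool_rot: [0.635, 0.772, -0.0, -0.0]
ft_force: [-5.8, -1.6, 10.5]
grip_width: 0.0001
```

Held for about 2 s at roughly 12 to 14 N. Now raising gradually.

>>> move_arm --motion '[[0,[0,0,-0.1],0],[0,[0,0,-0.25],0],[0,[0,0,-0.45],0],[0,[0,0,-0.65],0],[0,[0,0,-0.85],0],[0,[0,0,-1.1],0],[0,[0,0,-1.4],0],[0,[0,0,-1.7],0],[0,[0,0,-1.9],0],[0,[0,0,-1.9],0]]'

```text
clock: 8.35
eef_pos: [0.4963, 0.0624, 0.2483]
tool_rot: [0.635, 0.772, 0.001, 0.001]
ft_force: [-0.5, 0.7, -0.2]
grip_width: 0.0
```

Run:
```python
from st import *
o=get_obs(); c=camera("wrist"); cv2.imwrite("pics/w2.png",c["color"][:,:,::-1]); print(o["clock"],o["eef_pos"],o["ft_force"])
s=camera("scene"); cv2.imwrite("pics/s2.png",cv2.resize(s["color"][170:320,255:405,::-1],None,fx=4,fy=4,interpolation=cv2.INTER_CUBIC))
W=wcam(c,o); p=np.array([.649,.090]); th=.1956; Rp=np.array([[np.cos(th),-np.sin(th)],[np.sin(th),np.cos(th)]])
for n,k in (("w",W),("s",s)):
    hsv=cv2.cvtColor(k["color"],cv2.COLOR_RGB2HSV)
    for nm,lo,hi in (("red",(0,150,90),(7,255,255)),("yel",(22,150,90),(34,255,255))):
        m=cv2.inRange(hsv,lo,hi); nn,l,st,ce=cv2.connectedComponentsWithStats(m)
        for i in range(1,nn):
            if st[i,4]>12:
                z=.046 if nm=="red" else .06
                q=onz(k,*ce[i],z)[:2]; q=(q-p)@Rp
                if abs(q[0])<.2 and abs(q[1])<.25: print(n,nm,st[i],ce[i].round(1),q.round(4))
```

```text
8.35 [0.49633119 0.06242223 0.24825867] [-0.5334653   0.68473628 -0.24061054]
w red [388 278  10  14  98] [392.4 282.9] [-0.0295 -0.1179]
w yel [315 296  15  20 157] [323.1 304.2] [-0.1061 -0.1353]
s red [303 278   6   7  25] [305.  280.9] [-0.0267 -0.122 ]
s yel [267 261  13  18 164] [272.5 269.7] [-0.1099 -0.1427]
```

View pics/w2.png

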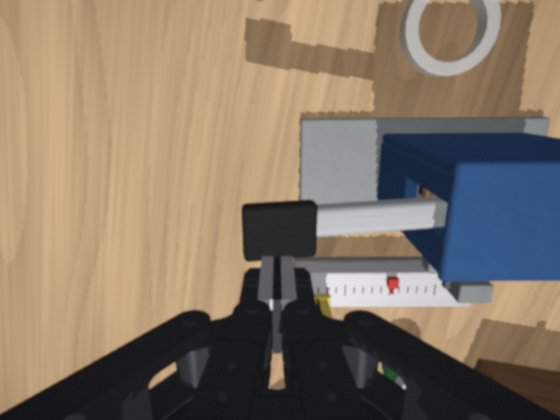

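View pics/s2.png

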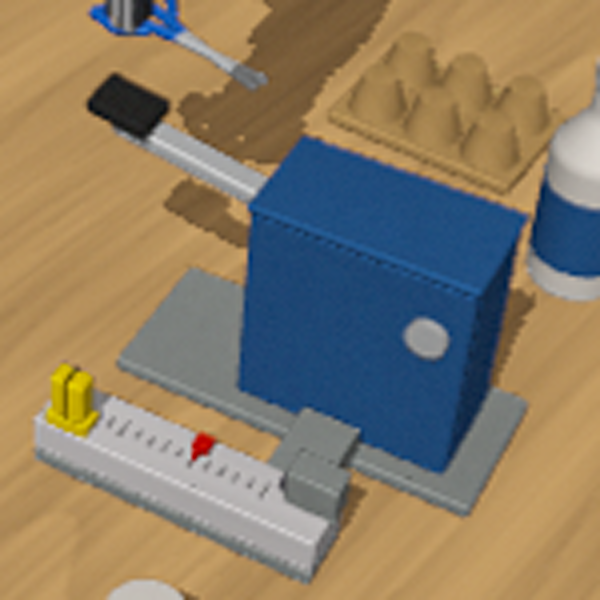

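The pointer (wrist pixel 392,283) now stands at press x of about -0.028, and the lever is back up. The slide is at about -0.107. I'll work out the move to the slide.

```bash
cat > u.py <<'E'
from st import *
p=np.array([.649,.090]); th=.1956; Rp=np.array([[np.cos(th),-np.sin(th)],[np.sin(th),np.cos(th)]])
def units(x,y,z):
    o=get_obs(); t=np.r_[p+Rp@[x,y],z]; return (R(o).T@(t-o["eef_pos"])/.05).round(2), t
if __name__=="__main__":
    import sys
    o=get_obs(); print(o["clock"],(o["eef_pos"][:2]-p)@Rp,o["eef_pos"],np.arctan2(R(o)[1,1],R(o)[0,1]))
    print(units(*map(float,sys.argv[1:4])))
E
python3 u.py -.107 -.142 .15
```

```text
8.45 [-0.15599306  0.00270422] [0.49545595 0.0623346  0.2464713 ] 0.1947956298507753
(array([-2.89,  0.98,  1.93]), array([ 0.57163879, -0.07008823,  0.15      ]))
```

>>> move_arm --motion '[[0,[-0.4,0.15,0],0],[0,[-1.0,0.3,0],0],[10,[-1.6,0.5,0],0],[30,[-2.2,0.7,0.2],0],[50,[-2.7,0.9,0.5],0],[50,[-2.89,0.98,0.9],0],[50,[-2.89,0.98,1.4],0],[50,[-2.89,0.98,1.8],0],[50,[-2.89,0.98,1.93],0],[50,[-2.89,0.98,1.93],0]]'

```text
clock: 9.45
eef_pos: [0.5703, -0.0697, 0.1485]
tool_rot: [0.635, 0.773, -0.001, -0.002]
ft_force: [0.3, 0.6, 0.2]
grip_width: 0.0499
```

```bash
cat > look.py <<'E'
from u import *
import sys
n=sys.argv[1]
o=get_obs(); c=camera("wrist"); cv2.imwrite(f"pics/w{n}.png",c["color"][:,:,::-1]); print(o["clock"],o["eef_pos"],o["ft_force"],o["grip_width"])
s=camera("scene"); cv2.imwrite(f"pics/s{n}.png",cv2.resize(s["color"][170:320,255:405,::-1],None,fx=4,fy=4,interpolation=cv2.INTER_CUBIC))
W=wcam(c,o); t=camera("top")
print("tcp press",(o["eef_pos"][:2]-p)@Rp)
for nn_,k in (("w",W),("s",s),("t",t)):
    hsv=cv2.cvtColor(k["color"],cv2.COLOR_RGB2HSV)
    for nm,lo,hi in (("red",(0,150,90),(7,255,255)),("yel",(22,150,60),(34,255,255))):
        m=cv2.inRange(hsv,lo,hi); nn,l,st,ce=cv2.connectedComponentsWithStats(m)
        for i in range(1,nn):
            if st[i,4]>7:
                z=.046 if nm=="red" else .065
                q=(onz(k,*ce[i],z)[:2]-p)@Rp
                if abs(q[0])<.2 and -.2<q[1]<-.08: print(nn_,nm,st[i],ce[i].round(1),q.round(4))
E
python3 look.py 3
```

```text
9.45 [ 0.5703426  -0.06973144  0.14845612] [0.25386004 0.61820886 0.22782703] 0.049910935886548435
tcp press [-0.10820213 -0.14139809]
w red [383 166  17  26 293] [390.9 175.1] [-0.0293 -0.1191]
w yel [256 195  36  21 624] [273.5 204.7] [-0.1113 -0.1348]
s red [303 278   6   7  24] [305. 281.] [-0.0264 -0.122 ]
s yel [267 261  13  18 165] [272.5 269.7] [-0.1074 -0.1466]
```

View pics/w3.png

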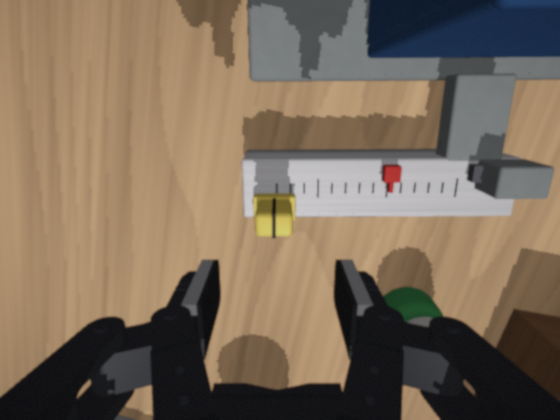

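View pics/s3.png

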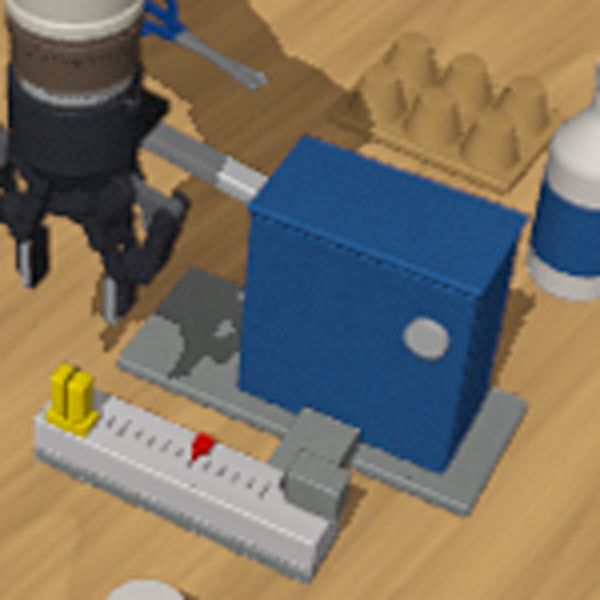

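Wrist view: the slide's line is at column 274 (jaw mid is about 277) and the pointer is at (391,175). The jar is at lower right, so I'll check clearance to it.

```bash
python3 - <<'E'
from u import *
t=camera("top"); q=onz(t,332,156,.06)[:2]; print("jar press",(q-p)@Rp)
o=get_obs(); W=wcam(camera("wrist"),o)
print("slide line top",(onz(W,274,217,.084)[:2]-p)@Rp,"rider",(onz(W,391.5,174,.048)[:2]-p)@Rp)
E
python3 u.py -.109 -.142 .056
```

```text
jar press [ 0.01173446 -0.25829943]
slide line top [-0.10814902 -0.13866496] rider [-0.02556416 -0.11944313]
9.7 [-0.10600906 -0.14199753] [ 0.57261035 -0.06989322  0.1517128 ] 0.19500212530749148
(array([ 0.  , -0.06,  1.91]), array([ 0.56967692, -0.07047694,  0.056     ]))
```

>>> move_arm --motion '[[50,[0,-0.04,0.3],0],[50,[0,-0.04,0.6],0],[50,[0,-0.04,0.9],0],[50,[0,-0.04,1.2],0],[50,[0,-0.04,1.5],0],[50,[0,-0.04,1.7],0],[50,[0,-0.04,1.85],0],[50,[0,-0.04,1.88],0],[50,[0,-0.04,1.88],0],[50,[0,-0.04,1.88],0]]'

```text
clock: 10.7
eef_pos: [0.5704, -0.0704, 0.0571]
tool_rot: [0.635, 0.773, 0.0, 0.001]
ft_force: [-0.5, -0.4, 1.3]
grip_width: 0.05
```

```bash
python3 look.py 4
```

```text
10.7 [ 0.57040741 -0.07039932  0.05705724] [-0.48490544 -0.39321513  1.29528307] 0.050002392671115996
tcp press [-0.10826835 -0.14206583]
w red [439 202  29  40 744] [452.4 217.2] [-0.0287 -0.1189]
w yel [ 242  244   60   51 2384] [271.2 268.3] [-0.1111 -0.1347]
s red [303 278   6   7  24] [305. 281.] [-0.0264 -0.122 ]
s yel [267 261  13  18 165] [272.5 269.7] [-0.1074 -0.1466]
```

View pics/w4.png

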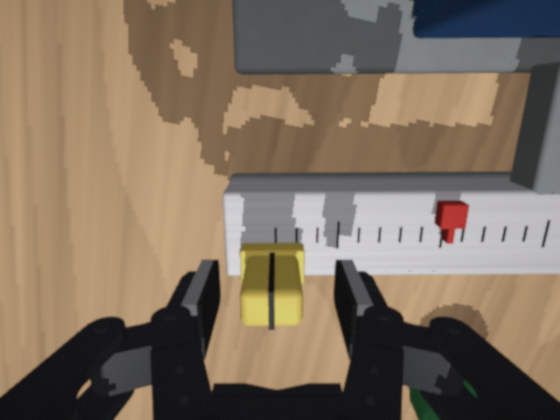

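View pics/s4.png

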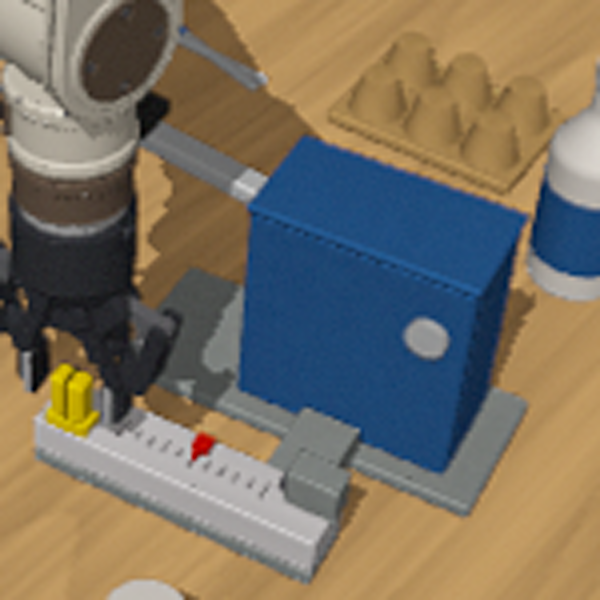

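The jaws straddle the tab, whose line is at (272,290). The pointer is at (452,217). Closing now.

>>> move_arm --motion '[[40,[0,-0.03,0],0],[34,[0,-0.03,0],0],[28,[0,-0.03,0],0],[24,[0,-0.03,0],0],[22,[0,-0.03,0],0],[20,[0,-0.03,0],0],[20,[0,-0.03,0],0],[20,[0,-0.03,0],0],[20,[0,-0.03,0],0],[20,[0,-0.03,0],0]]'

```text
clock: 11.85
eef_pos: [0.5683, -0.0706, 0.0566]
tool_rot: [0.635, 0.773, 0.0, 0.0]
ft_force: [-2.1, -0.5, 4.7]
grip_width: 0.0229
```

>>> move_arm --motion '[[20,[0,0.1,0],0],[20,[0,0.3,0],0],[20,[0,0.5,0],0],[20,[0,0.7,0],0],[20,[0,0.9,0],0],[20,[0,1.1,0],0],[20,[0,1.3,0],0],[20,[0,1.5,0],0],[20,[0,1.56,0],0],[20,[0,1.56,0],0]]'

```text
clock: 12.85
eef_pos: [0.6468, -0.0547, 0.0566]
tool_rot: [0.635, 0.773, 0.001, 0.001]
ft_force: [-0.7, 2.4, 4.2]
grip_width: 0.0231
```

```bash
python3 look.py 5
```

```text
12.85 [ 0.64677445 -0.0546631   0.05655186] [-0.70712163  2.38464956  4.23882521] 0.023056912024713255
tcp press [-0.03029912 -0.14147201]
w red [270 203  24  42 663] [282. 218.] [-0.0285 -0.1184]
w yel [ 246  245   63   73 2262] [277.2 270.6] [-0.0307 -0.135 ]
w yel [246 301   1  17  17] [246. 309.] [-0.0442 -0.1535]
s yel [294 273  12  19 143] [299.  281.9] [-0.0307 -0.1473]
```

View pics/w5.png

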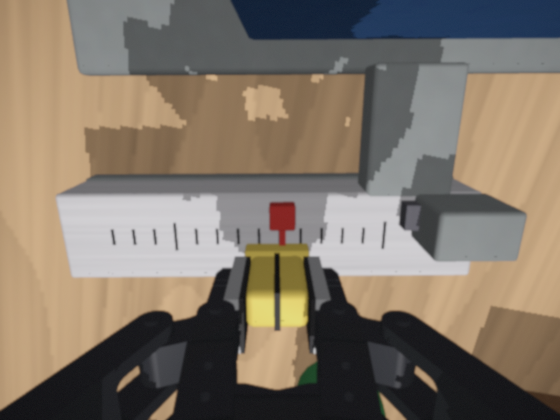

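View pics/s5.png

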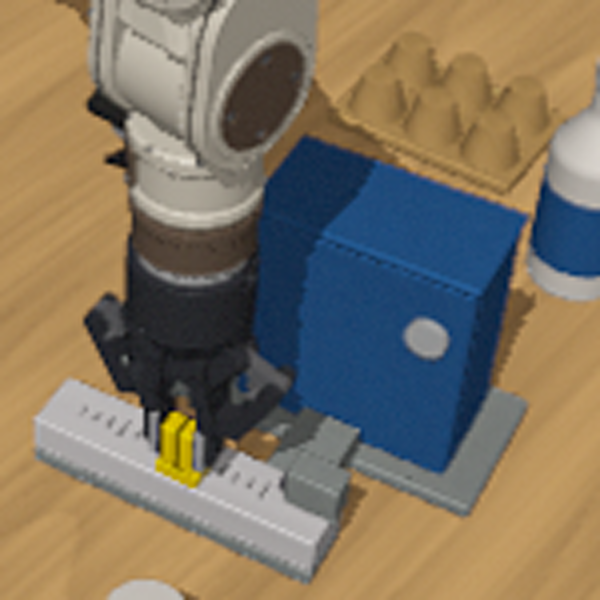

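The line is at column 277 and the pointer's stem and centre at 282. Tick spacing is 20.8 px per 10 mm, so another 2.4 mm is needed. I'll move that, then release.

>>> move_arm --motion '[[20,[0,0.02,0],0],[20,[0,0.05,0],0],[20,[0,0.05,0],0],[20,[0,0.05,0],0],[20,[0,0.05,0],0],[20,[0,0.05,0],0],[20,[0,0.05,0],0],[20,[0,0.05,0],0],[20,[0,0.05,0],0],[20,[0,0.05,0],0]]'

```text
clock: 14.0
eef_pos: [0.6469, -0.0547, 0.0565]
tool_rot: [0.635, 0.773, 0.0, -0.0]
ft_force: [-1.4, 1.5, 6.3]
grip_width: 0.0228
```

>>> move_arm --motion '[[24,[0,0,0],0],[28,[0,0,0],0],[32,[0,0,0],0],[36,[0,0,0],0],[40,[0,0,0],0],[44,[0,0,0],0],[44,[0,0,0],0],[44,[0,0,0],0],[44,[0,0,0],0],[44,[0,0,0],0]]'

```text
clock: 15.0
eef_pos: [0.6473, -0.055, 0.0564]
tool_rot: [0.635, 0.773, 0.0, 0.0]
ft_force: [-0.4, 0.6, 0.2]
grip_width: 0.0438
```

```bash
python3 look.py 6
```

```text
15.0 [ 0.64730194 -0.05504422  0.05637246] [-0.4324534   0.58609904  0.20049063] 0.043773745985606786
tcp press [-0.02985577 -0.14194838]
w red [269 203  25  41 664] [280.9 217.3] [-0.0285 -0.1185]
w yel [ 247  244   59   49 2094] [275.5 268.9] [-0.0309 -0.1345]
s yel [294 273  13  19 173] [300.3 282. ] [-0.0276 -0.1461]
```

View pics/w6.png

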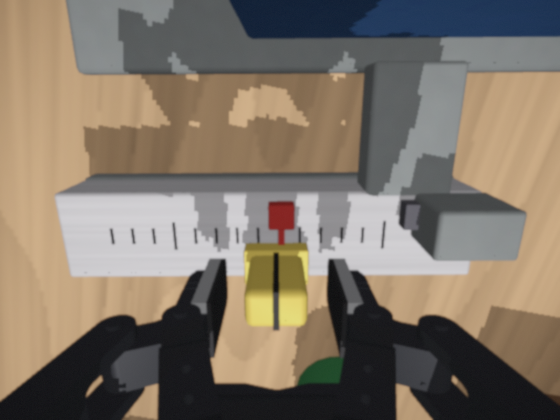

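The line is at column 276 and the pointer at 281, so about 2.4 mm remains and the small shift didn't take. I'll shift with the jaws open, then re-close to centre the slide.

>>> move_arm --motion '[[44,[0,0.03,0],0],[44,[0,0.06,0],0],[44,[0,0.06,0],0],[44,[0,0.06,0],0],[44,[0,0.06,0],0],[44,[0,0.06,0],0],[44,[0,0.06,0],0],[44,[0,0.06,0],0],[44,[0,0.06,0],0],[44,[0,0.06,0],0]]'

```text
clock: 16.15
eef_pos: [0.6502, -0.0545, 0.0563]
tool_rot: [0.635, 0.773, 0.0, 0.0]
ft_force: [-0.3, -0.7, 0.2]
grip_width: 0.0442
```

```bash
python3 look.py 7
```

```text
16.15 [ 0.65023304 -0.05445677  0.05632697] [-0.25241232 -0.69675313  0.19432576] 0.04417011136674913
tcp press [-0.02686639 -0.1419418 ]
w red [263 203  24  41 683] [274.5 217.4] [-0.0284 -0.1185]
w yel [ 239  245   60   47 2071] [268.5 268.9] [-0.0308 -0.1345]
s red [306 279   3   5   8] [306.8 280.9] [-0.0229 -0.1196]
s yel [294 273  13  19 177] [300.2 281.9] [-0.0281 -0.1459]
```

View pics/w7.png

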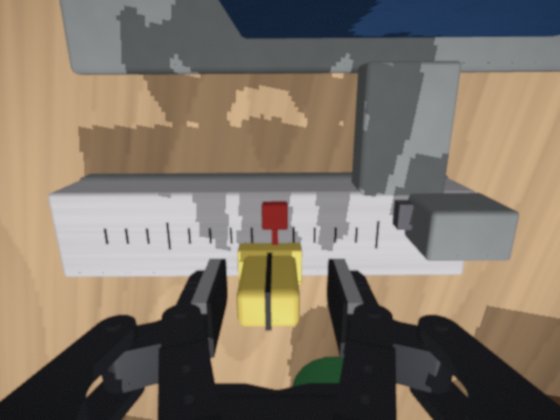

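With the jaws centred on about column 277 and the pointer at 274.5, I'll back off 1 mm, close, then release.

>>> move_arm --motion '[[40,[0,-0.02,0],0],[36,[0,-0.02,0],0],[32,[0,-0.02,0],0],[28,[0,-0.02,0],0],[25,[0,-0.02,0],0],[23,[0,-0.02,0],0],[22,[0,-0.02,0],0],[22,[0,-0.02,0],0],[22,[0,-0.02,0],0],[22,[0,-0.02,0],0]]'

```text
clock: 17.3
eef_pos: [0.6493, -0.0546, 0.0565]
tool_rot: [0.635, 0.773, 0.0, 0.0]
ft_force: [-1.5, -0.4, 2.1]
grip_width: 0.0228
```

>>> move_arm --motion '[[24,[0,0,0],0],[28,[0,0,0],0],[32,[0,0,0],0],[36,[0,0,0],0],[40,[0,0,0],0],[44,[0,0,0],0],[44,[0,0,0],0],[44,[0,0,0],0],[44,[0,0,0],0],[44,[0,0,0],0]]'

```text
clock: 18.3
eef_pos: [0.6493, -0.0546, 0.0563]
tool_rot: [0.635, 0.772, 0.0, 0.0]
ft_force: [-0.3, 0.3, -0.2]
grip_width: 0.0437
```

```bash
python3 look.py 8
```

```text
18.3 [ 0.64925124 -0.05464769  0.05632287] [-0.31999956  0.30286326 -0.24294763] 0.04369285670842307
tcp press [-0.02786657 -0.14193827]
w red [265 203  24  41 682] [276.5 217.4] [-0.0285 -0.1185]
w yel [ 248  244   59   49 2090] [276.4 268.8] [-0.0286 -0.1345]
s yel [295 273  13  19 175] [301.1 282.3] [-0.0255 -0.1459]
```

View pics/w8.png

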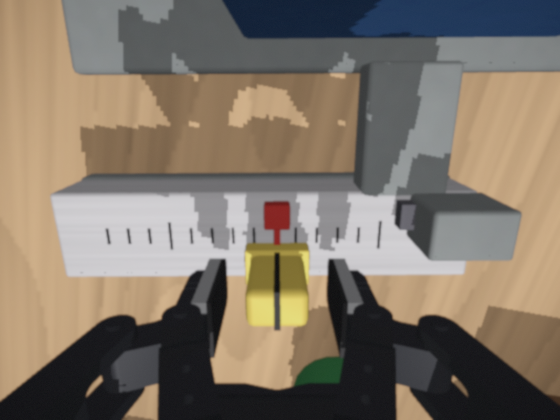

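The line (277) and pointer (276.5) now agree. Retreating straight up.

>>> move_arm --motion '[[44,[0,0,-0.15],0],[44,[0,0,-0.4],0],[44,[0,0,-0.7],0],[44,[0,0,-1.1],0],[44,[0,0,-1.5],0],[44,[0,0,-2.0],0],[44,[0,0,-2.4],0],[44,[0,0,-2.7],0],[44,[0,0,-2.8],0],[44,[0,0,-2.8],0]]'

```text
clock: 19.45
eef_pos: [0.65, -0.0547, 0.1981]
tool_rot: [0.635, 0.772, 0.001, 0.001]
ft_force: [-0.0, -0.1, -0.7]
grip_width: 0.0439
```

```bash
python3 look.py 9
```

```text
19.45 [ 0.6499708  -0.05471923  0.19813059] [-0.02847846 -0.131128   -0.73631219] 0.04387599951245442
tcp press [-0.02717464 -0.1421483 ]
w red [270 153  12  23 168] [275.4 159.9] [-0.0284 -0.1184]
w yel [261 177  29  15 344] [275.  184.2] [-0.0288 -0.1344]
s yel [295 273  13  19 174] [301.2 282.5] [-0.0251 -0.1462]
```

View pics/w9.png

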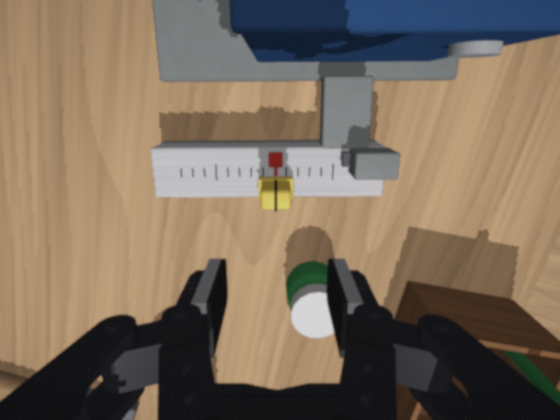

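View pics/s9.png

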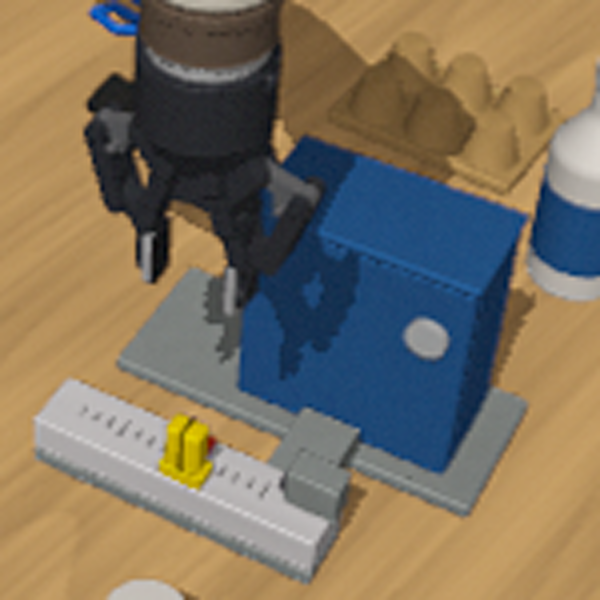

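The gripper is clear. The line is at column 276 and the pointer at 275.4. Handing in.

```bash
python3 -c "
from workcell import *
o=get_obs();print(o['clock'],abs(o['joint_vel']).max(),o['ft_force']);print(job_done())"
```

```text
19.6 0.006467128172489951 [-0.28438491  0.53091741  0.0801237 ]
the job is handed in; nothing more can be done
None
```

The press stroke and the slide setting are done, and the job was handed in at 19.6 s; no verdict was reported.

- **Lever:** I pressed the pad until the force climbed from about 2.7 N to 10.8 N vertical. I held it there for about 2 s at roughly 11–12 N vertical, or 12–14 N including the sideways part. I then raised the arm slowly, and the picture taken right after showed the lever back up.
- **Pointer:** The pointer came to rest at about 45 mm of travel by the ticks, and I did not touch it. The wrist camera gave about 3 mm more travel (press x about -28 mm, against -25 mm by the ticks). I did not resolve that difference, because the final alignment compares slide and pointer in the same image.
- **Slide:** I gripped the tab, moved it along the rail and let go. The first setting was about 2.4 mm short because a small correction did not take. I re-centred the slide with the jaws and released it again.
- **Last check:** After the gripper backed away, the wrist view put the black line at column 276 and the pointer at 275.4. That is within about 1 mm. Wrist force was about zero. The bystanders in view looked undisturbed, but I did not measure their positions.

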